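# Put the stray bench tools back on their shadow mats

## Task

Clear up the front of the bench: put the small tin with the tan lid, the roll of black tape, the punch and the drilled steel block each back on the black foam mat whose yellow shadow has its shape, centred on the shadow and turned to match it, the tin standing upright and the others lying flat.

Things in the scene. Friction and masses are not known exactly. Their poses are not given: they have to be found in the camera images.
- lidded_tin: Small white tin with a tan lid, standing upright: round, 50 mm across, 55 mm high, the lid (top 8 mm) 52 mm across, 0.15 kg. Origin: centre of its underside, z up. Its yaw does not matter. Its place is tin_mat. (Behind the row of things and mats stands a fixed open carton, front wall and flaps up to 0.21 m high: carry things round or above it.)
- black_tape: Roll of black tape lying flat in the front half of the bench (not the one far right at the back), a ring 60 mm across outside, about 30 mm inside, 18 mm high, rigid, 0.05 kg. Origin: centre of its underside, z up. Its yaw does not matter. Its place is tape_mat.
- punch: Dark grey steel centre punch lying on the bench, an octagonal rod 10 mm thick and 105 mm long with one tapered, pointed end, 0.06 kg. Origin: half way along it, on its underside; y along the rod (the point's way is of no account), z up at the start. Its place is punch_mat, either way round.
- steel_block: Light grey steel setting block with shallow holes, lying flat in the front half of the bench (not the one far right at the back): 50 mm along its x, 75 mm along its y, 25 mm high, about 0.62 kg. Origin: centre of its underside, z up. Its place is block_mat, either way round.
- tin_mat: Fixed black foam mat, 6 mm thick (its top is at z = 6 mm above the bench), 70 x 70 mm, with a plain yellow disc 56 mm across in the middle: the shadow of the tin. Origin: centre of its underside, z up.
- tape_mat: Fixed black foam mat, 6 mm thick (its top is at z = 6 mm above the bench), 78 x 78 mm, with a yellow ring 64 mm outside and 28 mm inside in the middle: the shadow of the roll of tape. Origin: centre of its underside, z up.
- punch_mat: Fixed black foam mat, 6 mm thick (its top is at z = 6 mm above the bench), 44 mm along its x and 118 mm along its y, with a narrow yellow slot shape, 16 mm wide and 112 mm long along y, round at both ends, in the middle: the shadow of the punch. Origin: centre of its underside, z up.
- block_mat: Fixed black foam mat, 6 mm thick (its top is at z = 6 mm above the bench), 66 mm along its x and 92 mm along its y, with a yellow rectangle 54 mm (x) by 79 mm (y) in the middle: the shadow of the steel block. Origin: centre of its underside, z up.
Mind the look-alikes: they are no part of the job. Leave any purple look-alike of the lidded_tin alone.

How it is judged:
At the end, for the whole second after the job is handed in: Each thing rests on its own mat, at rest, its centre within 13 mm of the mat's centre; the tin upright and tape and block flat (within 0.12 rad); the long axes of punch and block within 0.2 rad of their mats' (horizontal distance between lidded_tin and tin_mat below 0.013 m and z of lidded_tin in the frame of tin_mat between 0.003 and 0.01 m and linear speed of each of lidded_tin, black_tape, punch, steel_block below 0.02 m/s and angle between each of lidded_tin, black_tape, steel_block's own z axis and vertical below 0.12 rad and horizontal distance between black_tape and tape_mat below 0.013 m and z of black_tape in the frame of tape_mat between 0.003 and 0.01 m and horizontal distance between punch and punch_mat below 0.013 m and z of punch in the frame of punch_mat between 0.003 and 0.018 m and angle between the y axis of punch and the y axis of punch_mat, either way round below 0.2 rad and horizontal distance between steel_block and block_mat below 0.013 m and z of steel_block in the frame of block_mat between 0.003 and 0.01 m and angle between the y axis of steel_block and the y axis of block_mat, either way round below 0.2 rad); the robot touches nothing.
It also fails if it takes over 112 s, if anything falls off the work surface, if the arm or the gripper's body presses on something with over 40 N, if the wrist force passes 120 N, or if a joint passes its speed limit or range.

## Robot

A 6-joint arm with a two-finger parallel gripper is mounted at the origin on a cart in front of the work surface, level with it; the furniture and walls round the work are solid. World frame = base frame: x ahead of the robot, y to its left, z up, the work surface at z = 0. Lengths are in m, angles in rad, forces in N, time in s.
With the tool pointing down it reaches from about 0.35 to 0.775 m from the base axis. Payload 7.3 kg.
Tool frame: the origin (TCP) lies at the very end of the fingers, on their centre line; the grasp point (between the pads) lies robot.pinch_z behind it (robot.pinch_z is the distance from the TCP to the grasp point, in m); y points along the fingers, z is the direction in which the jaws open and shut, and the axes are right-handed (so a half turn about y gives the same grasp; the last joint's range is limited). The gripper opens to 92 mm and grips with 3 to 60 N. Pads are 19 mm wide; open, the fingers measure 130 mm over their backs; the gripper's body (75 mm by 190 mm) begins 47 mm behind the grasp point.
Start: joints at [0.98, 0.342, 1.524, -0, 1.275, -0.146], TCP at [0.226, 0.474, 0.227] pointing down, gripper open.
Joint ranges: [-2.53, 2.53], [-0.77, 2.02], [0.04, 2.7], [-1, 4.14], [0.28, 2.66], [-3.11, 3.11]. Speed limits (rad/s): [2.57, 2.57, 3.14, 3.14, 3.14, 3.14].

## Interface

Orientations are given as [roll, pitch, yaw] about the fixed x, y, z axes, in that order (R = Rz(yaw) Ry(pitch) Rx(roll)).
In Python, from cell import status, viewer, robot gives the robot as it stands. The module is installed in compiled form; this text tells all that it offers.
- The arm moves only by the shell command python3 -m pendant 'ROWS' [FORCE]. ROWS is JSON, a list that holds one entry, the list of rows, each a list of 7 numbers: the shift along the tool's x, y, z in cm, then the turn, a rotation vector about the tool's x, y, z in rad, then the finger opening in cm, from 0 to 9.18. A call has 1 to 20 rows; each row is the pose to reach, as a shift and turn from the pose commanded when the call began, along the tool's axes at that moment; what a row does not reach only later rows make up. A row lasts 1/10 s, in which the tool goes at most 50 mm and 8.59 degrees, less where a joint would pass 70% of its speed; a pose out of reach is approached as far as the arm can. A call with a gripper value outside its range is refused whole. The fingers move at their own pace and stop on an object; FORCE is the grip in N (left out, the last holds). Time passes only in rows, so rows that repeat a pose let the fingers close. It gives the time, the measured TCP pose, the force and the opening at its end, in the units of the state.
- status.observe(): the state, without advancing time (a new reading comes with each control period).
- viewer.read_camera(name): name is "scene" or "top" or "wrist"; returns a dict with "image" (400x640x3 uint8, red, green, blue), "range_z" (400x640 float32, m along the optical axis (not along the pixel's ray), 0 where there is no reading), "fx", "fy", "cx", "cy" (pixels), "camera_from_world" (4x4, takes a point from world to camera coordinates). Camera axes: x right, y up, looking along -z (the intrinsics and any distortion apply to the point x, -y, -z); pixel columns grow to the right and rows downward; lengths in m; the calibration is good to about 2 mm. A picture is of the moment at which its call begins.
- robot.hand_in(): hands the job in, once; it reports no verdict.
The state is a dict: "time": time; "qpos": joint angles; "qvel": joint speeds; "joint_efforts": joint torques, N m; "tool_pos": TCP position; "tool_rot": TCP orientation; "contact_force": force on the tool from outside, world axes, zero at the start; "torque": the same for the moment, N m; "opening": finger opening in m.
Only numpy, scipy, OpenCV 4.12 (cv2) and the standard library are available. Lean on these libraries where they do the work, as an engineer would, in place of code of your own. Each camera call takes 0.05 s, during which the arm holds its last target. There are 200 camera calls.

## Working session

There is one attempt and no reset: what is moved stays moved. The work goes in short steps, Python scripts to look and compute and a shell command to move; the robot and the scene stay as the last step left them, time stands still between calls to the robot, and variables do not carry over. Pictures are saved under pics/ and viewed, about 12 in all and at most 16, crops included, and the job is handed in when it is done.

```bash
mkdir -p pics
python3 - <<'E'
from cell import status, viewer, robot
import cv2,numpy as np
s=status.observe();print(s['time'],s['tool_pos'],s['tool_rot'],s['opening'],robot.pinch_z)
for n in ['scene','top']:
    c=viewer.read_camera(n);np.savez(''+n+'.npz',**c)
    print(n,c['fx'],c['cx'],c['cy'],np.round(c['camera_from_world'],3).tolist(),[k for k in c])
    cv2.imwrite(f'pics/{n}0.png',c['image'][:,:,::-1])
E
```

```text
0.0 [0.22564007 0.47356627 0.22603653] [-1.57237403e+00  2.07034393e-04 -4.44786770e-01] 0.09120213661296696 0.0188
scene 491.4749724407949 315.55476550851097 202.19697526102328 [[1.0, -0.017, 0.007, -0.549], [0.009, 0.786, 0.619, -0.124], [-0.016, -0.618, 0.786, -1.42], [0.0, 0.0, 0.0, 1.0]] ['image', 'range_z', 'fx', 'fy', 'cx', 'cy', 'camera_from_world']
top 383.0443447159674 317.87208887106436 206.26119234087653 [[0.027, -0.999, 0.016, 0.093], [0.992, 0.029, 0.127, -0.575], [-0.127, 0.013, 0.992, -0.913], [0.0, 0.0, 0.0, 1.0]] ['image', 'range_z', 'fx', 'fy', 'cx', 'cy', 'camera_from_world']
```

View pics/top0.png

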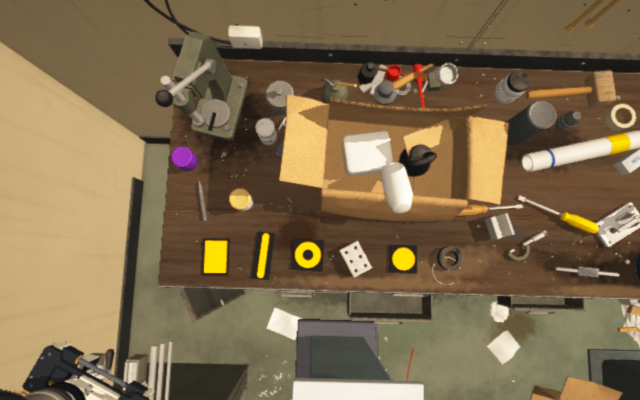

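View pics/scene0.png

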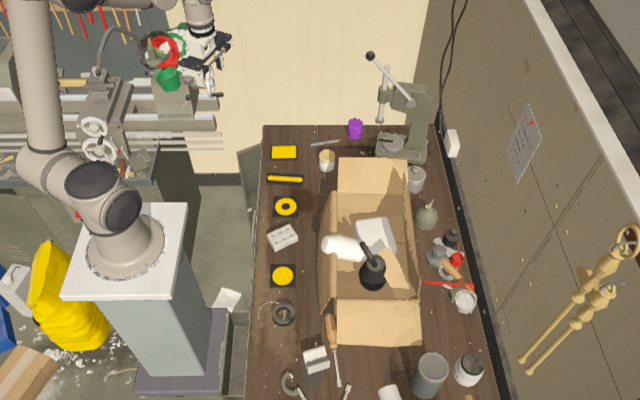

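Top view: block mat (215,257), punch mat (262,255), tape mat (307,255), steel block (355,258), tin mat (403,259), tape (447,258), punch (202,200), tin (241,200). The carton stands behind the row; the purple tin is at (183,158).

```bash
cat > h.py <<'E'
import numpy as np,cv2
def ray(c,uv,z):
    uv=np.atleast_2d(np.asarray(uv,float)); T=np.asarray(c['camera_from_world'])
    d=np.stack([(uv[:,0]-c['cx'])/c['fx'],-(uv[:,1]-c['cy'])/c['fy'],-np.ones(len(uv))],1)@T[:3,:3]
    o=-T[:3,:3].T@T[:3,3]
    return o+d*((z-o[2])/d[:,2])[:,None]
def cloud(c):
    d=np.asarray(c['range_z']);v,u=np.mgrid[:d.shape[0],:d.shape[1]]
    P=np.stack([(u-c['cx'])/c['fx']*d,-(v-c['cy'])/c['fy']*d,-d],-1);T=np.asarray(c['camera_from_world'])
    P=(P-T[:3,3])@T[:3,:3];P[d==0]=np.nan;return P
def rect(c,mask,z):
    "components of mask -> centre x,y, sizes, long-axis yaw, in plane z"
    out=[]
    n,l,st,ce=cv2.connectedComponentsWithStats(mask.astype(np.uint8))
    for i in range(1,n):
        if st[i,4]<25: continue
        v,u=np.nonzero(l==i);W=ray(c,np.c_[u,v],z)[:,:2]
        (cx,cy),(w,h),a=cv2.minAreaRect((W*1000).astype(np.float32))
        a=np.radians(a+(90 if h>w else 0));a=(a+np.pi/2)%np.pi-np.pi/2
        out.append((np.round(ce[i]),st[i,4],np.round([cx,cy],1),np.round(W.mean(0)*1000,1),np.round(sorted([w,h])),round(a,3)))
    return out
E
python3 - <<'E'
from h import *
for n in ['top','scene']:
    c=dict(np.load(n+'.npz'));im=c['image'];hsv=cv2.cvtColor(im,cv2.COLOR_RGB2HSV)
    P=cloud(c);reg=(P[...,0]>.3)&(P[...,0]<.62)&(P[...,1]>-.3)&(P[...,1]<.55)&(P[...,2]<.1)
    y=(hsv[...,0]>20)&(hsv[...,0]<35)&(hsv[...,1]>180)&(hsv[...,2]>120)&reg
    print(n,'yellow');[print(*r) for r in rect(c,y,.006)]
    for z0,z1,zz in [(.045,.075,.055),(.015,.035,.025),(.006,.03,.012)]:
        m=reg&(P[...,2]>z0)&(P[...,2]<z1);print(z0);[print(*r) for r in rect(c,m,zz)]
    if n=='top':
        cv2.imwrite('pics/crop1.png',cv2.resize(im[170:290,160:480,::-1],(800,300),interpolation=cv2.INTER_CUBIC))
E
```

```text
top yellow
[263. 255.] 324 [449.1 243.4] [448.3 243.5] [ 19. 111.] -0.091
[215. 256.] 721 [443.2 362.8] [442.1 362.7] [55. 81.] 0.058
[307. 254.] 462 [453.3 131.5] [453.3 131.6] [62. 63.] -1.543
[403. 259.] 414 [ 449.2 -110.2] [ 449.4 -109.8] [56. 56.] 0.795
0.045
[239. 199.] 355 [582.1 301.1] [582.8 300.9] [48. 49.] 0.05
[459. 194.] 38 [ 610.4 -235.8] [ 610.  -235.3] [10. 20.] -0.019
[387. 212.] 643 [561.9 -65.9] [561.1 -59.8] [ 20. 337.] 1.52
0.015
[247. 205.] 34 [572.2 286.4] [570.7 285.2] [15. 44.] -0.617
[470. 210.] 159 [ 575.7 -269.1] [ 574.9 -274.4] [24. 58.] -1.465
[381. 217.] 321 [553.  -64.6] [551.9 -49. ] [ 18. 332.] 1.524
[355. 259.] 571 [445.6  14.1] [445.4  14. ] [50. 75.] 0.514
[450. 258.] 285 [ 454.3 -221.9] [ 454.3 -221.7] [57. 58.] 0.787
0.006
[201. 204.] 100 [575.5 403.8] [573.8 403.7] [ 9. 89.] 0.212
[435. 195.] 166 [ 613.2 -186.8] [ 614.2 -191.8] [ 16. 106.] -1.541
[248. 206.] 32 [572.1 287.7] [570.9 286.5] [16. 45.] -0.698
[470. 210.] 163 [ 577.2 -274.4] [ 576.3 -279.6] [24. 59.] -1.443
[382. 217.] 274 [553.3 -64.7] [552. -56.] [ 15. 332.] 1.521
[297. 246.] 44 [
[... 1945 characters left out ...]
.6 118.2] [37. 77.] 1.515
[279. 210.] 86 [436.8 111.6] [440. 112.] [48. 50.] -0.526
[338. 224.] 53 [616.9  66.4] [616.   59.5] [ 6. 88.] 1.527
[282. 237.] 475 [450.7  14.4] [451.2  14.1] [62. 83.] 0.533
[318. 243.] 32 [557.4  -2.4] [557.3  -6.5] [ 3. 79.] 1.549
[317. 268.] 43 [552.8 -91.6] [552.3 -90.1] [ 6. 93.] -1.558
[339. 267.] 30 [612.5 -89.9] [613.1 -89.7] [11. 42.] 1.522
[282. 277.] 181 [ 454.4 -117.4] [ 454.8 -118.4] [58. 70.] 0.401
[340. 289.] 99 [ 612.1 -155.2] [ 611.2 -157.9] [16. 52.] 1.527
[319. 302.] 37 [ 554.6 -189.6] [ 554.8 -194.3] [ 5. 79.] -1.498
[283. 314.] 309 [ 460.3 -227. ] [ 460.1 -226.8] [57. 62.] -1.561
[330. 326.] 248 [ 582.9 -263. ] [ 582.4 -262.9] [29. 74.] 1.542
```

View pics/crop1.png

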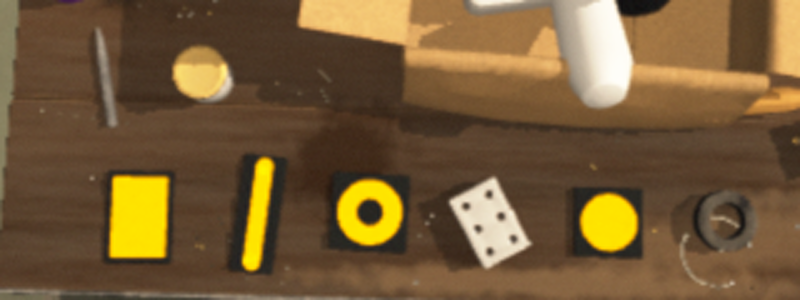

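Crop: punch (105,75), tin (200,72), block mat (140,215), punch mat (262,213), tape mat (370,212), block (490,222), tin mat (609,222), tape (722,220); thread curls by the tape. The two cameras disagree by ~5 mm in x; the wrist camera will settle it. First the carton's front extent, then move above the punch.

```bash
cat >> h.py <<'E'
def plan(x,y,z,yaw):
    "rows' cm shift and turn from the present pose to TCP x,y,z (m), tool down with yaw"
    from cell import status
    from scipy.spatial.transform import Rotation as R
    s=status.observe();A=R.from_euler('xyz',s['tool_rot']);B=R.from_euler('xyz',[-np.pi/2,0,yaw])
    print('t',round(s['time'],2),'pos',np.round(s['tool_pos'],4),'rot',np.round(s['tool_rot'],3),'F',np.round(s['contact_force'],1),'open',round(s['opening'],4))
    print('shift cm',np.round(A.inv().apply(np.array([x,y,z])-s['tool_pos'])*100,2),'turn',np.round((A.inv()*B).as_rotvec(),3))
E
python3 - <<'E'
from h import *
for n in ['top','scene']:
    P=cloud(dict(np.load(n+'.npz')));m=(P[...,2]>.07)&(P[...,2]<.3)&(P[...,0]>.48)&(P[...,0]<.8)&(P[...,1]<.25)&(P[...,1]>-.25)
    Q=P[m];print(n,np.round(np.percentile(Q,[0,1,5],axis=0),3),np.round(Q.max(0),3))
plan(.55,.39,.22,.215)
E
```

```text
top [[ 0.555 -0.25   0.07 ]
 [ 0.56  -0.247  0.071]
 [ 0.568 -0.238  0.076]] [0.8   0.25  0.207]
scene [[ 0.561 -0.25   0.07 ]
 [ 0.566 -0.248  0.071]
 [ 0.575 -0.239  0.075]] [0.8   0.198 0.21 ]
t 0.1 pos [0.2257 0.4736 0.2261] rot [-1.572  0.    -0.445] F [-0.1 -0.7 -0.5] open 0.0922
shift cm [32.87  0.6   6.4 ] turn [ 0.001 -0.66  -0.001]
```

```bash
python3 -m pendant '[[[3,0,0.6,0,-0.05,0,9],[6.5,0.1,1.3,0,-0.13,0,9],[10.5,0.2,2.1,0,-0.22,0,9],[14.5,0.3,2.8,0,-0.31,0,9],[18.5,0.4,3.6,0,-0.4,0,9],[22.5,0.5,4.4,0,-0.49,0,9],[26.5,0.6,5.2,0,-0.57,0,9],[30,0.6,5.9,0,-0.63,0,9],[32,0.6,6.3,0,-0.66,0,9],[32.9,0.6,6.4,0,-0.66,0,9],[32.9,0.6,6.4,0,-0.66,0,9],[32.9,0.6,6.4,0,-0.66,0,9],[32.9,0.6,6.4,0,-0.66,0,9]]]' 20
python3 - <<'E'
from h import *
from cell import viewer
c=viewer.read_camera('wrist');np.savez('w1.npz',**c);cv2.imwrite('pics/w1.png',c['image'][:,:,::-1]);plan(.575,.40,.02,.215)
print(np.round(np.linalg.inv(c['camera_from_world']),3))
E
```

```text
time: 1.4
tool_pos: [0.5492, 0.3909, 0.221]
tool_rot: [-1.571, 0.0, 0.216]
contact_force: [-0.2, -0.4, 0.4]
opening: 0.0901
t 1.45 pos [0.5493 0.3909 0.2211] rot [-1.571 -0.     0.216] F [-0.7 -0.3 -0.2] open 0.0904
shift cm [ 2.71 20.11  0.33] turn [-0.     0.001  0.   ]
[[-0.214 -0.939 -0.271  0.476]
 [ 0.977 -0.205 -0.059  0.375]
 [-0.    -0.277  0.961  0.38 ]
 [ 0.     0.     0.     1.   ]]
```

View pics/w1.png

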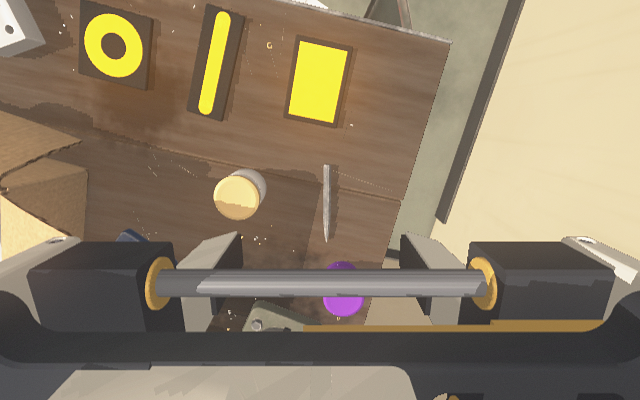

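Wrist view: punch (327,202), tin lid (237,197), block mat (319,82), punch mat (214,60), tape mat (113,45), purple tin (343,288) beyond the punch.

```bash
cat >> h.py <<'E'
def yellow(c):
    h=cv2.cvtColor(c['image'],cv2.COLOR_RGB2HSV);P=cloud(c)
    m=(h[...,0]>20)&(h[...,0]<35)&(h[...,1]>170)&(h[...,2]>120)&(P[...,2]<.02)&(P[...,0]<.52)
    for r in rect(c,m,.006):
        if r[1]>200:print('yel',*r)
def objs(c,lo,hi,zz,xr=(.38,.64),yr=(-.3,.5),mn=60):
    P=cloud(c);m=(P[...,2]>lo)&(P[...,2]<hi)&(P[...,0]>xr[0])&(P[...,0]<xr[1])&(P[...,1]>yr[0])&(P[...,1]<yr[1])
    for r in rect(c,m,zz):
        if r[1]>mn:print('obj',*r)
E
python3 - <<'E'
from h import *
c=dict(np.load('w1.npz'));yellow(c)
objs(c,.051,.07,.055,yr=(.2,.5));print();objs(c,.005,.03,.008,xr=(.5,.65),yr=(.35,.5))
P=cloud(c);print(np.round(P[160:245:8,322:334:3,2]*1000,1))
E
```

```text
yel [214.  62.] 1460 [450.6 244. ] [448.4 244.1] [ 16. 112.] -0.096
yel [113.  45.] 2285 [455.2 131.5] [454.5 131.2] [63. 64.] -1.356
yel [317.  81.] 3425 [444.4 363.1] [443.2 363. ] [54. 80.] 0.017
obj [236. 197.] 1602 [584.9 302.4] [584.7 302. ] [50. 51.] -0.646

obj [326. 199.] 534 [583.8 406.2] [578.  404.8] [  9. 102.] 0.217
[[ 0.8  0.8  0.4  0.8]
 [ 1.  10.6 10.  -0. ]
 [ 0.3  9.7 10.6  0. ]
 [-1.5  9.6 10.2  0.6]
 [-0.8  9.4  9.6  0.9]
 [-0.2 10.5  9.7  0.1]
 [ 0.8  8.6 10.4  0.5]
 [-1.4 10.2 10.4 -0.4]
 [-0.2  8.7  9.4  1.1]
 [ 1.1  8.4  7.1 -1.5]
 [-0.5  0.6  0.1  0.5]]
```

```bash
python3 -m pendant '[[[1,2,0.2,0,0,0,5],[2,5,0.4,0,0,0,5],[3,9,0.6,0,0,0,5],[3.7,13,0.7,0,0,0,5],[3.7,16,0.7,0,0,0,5],[3.7,18,0.7,0,0,0,5],[3.7,19.5,0.7,0,0,0,5],[3.7,20.5,0.7,0,0,0,5],[3.7,21.2,0.7,0,0,0,5],[3.7,21.7,0.7,0,0,0,5],[3.7,21.8,0.7,0,0,0,5],[3.7,21.8,0.7,0,0,0,5],[3.7,21.8,0.7,0,0,0,0],[3.7,21.8,0.7,0,0,0,0],[3.7,21.8,0.7,0,0,0,0],[3.7,21.8,0.7,0,0,0,0],[3.7,21.8,0.7,0,0,0,0],[3.7,21.8,0.7,0,0,0,0],[3.7,21.8,0.7,0,0,0,0],[3.7,21.8,0.7,0,0,0,0]]]' 20; python3 -c "
from h import *
plan(.4506,.244,.0095,-.096)"
```

```text
time: 3.45
tool_pos: [0.5851, 0.4049, 0.0028]
tool_rot: [-1.571, -0.0, 0.215]
contact_force: [-0.1, 0.8, 0.4]
opening: 0.009
t 3.45 pos [0.5851 0.4049 0.0028] rot [-1.571 -0.     0.215] F [-0.1  0.8  0.4] open 0.009
shift cm [-16.57  -0.67 -12.85] turn [-0.     0.311  0.   ]
```

```bash
python3 -m pendant '[[[0,-1,0,0,0,0,0],[0,-4,0,0,0,0,0],[0,-8,0,0,0,0,0],[-1.5,-10,-1.2,0,0.03,0,0],[-4.5,-10,-3.5,0,0.09,0,0],[-8,-10,-6.2,0,0.16,0,0],[-11.5,-10,-8.9,0,0.22,0,0],[-14.5,-10,-11.3,0,0.28,0,0],[-16.2,-9.5,-12.5,0,0.31,0,0],[-16.6,-8,-12.85,0,0.311,0,0],[-16.6,-6,-12.85,0,0.311,0,0],[-16.6,-4,-12.85,0,0.311,0,0],[-16.6,-2.5,-12.85,0,0.311,0,0],[-16.6,-1.5,-12.85,0,0.311,0,0],[-16.6,-1.5,-12.85,0,0.311,0,0]]]'
python3 - <<'E'
from h import *
from cell import viewer
c=viewer.read_camera('wrist');np.savez('w2.npz',**c);cv2.imwrite('pics/w2.png',c['image'][:,:,::-1]);plan(.4506,.244,.0095,-.096)
E
```

```text
time: 4.95
tool_pos: [0.4499, 0.2437, 0.0171]
tool_rot: [-1.571, 0.001, -0.096]
contact_force: [-0.3, 0.2, -0.4]
opening: 0.0096
t 5.0 pos [0.4504 0.2439 0.0178] rot [-1.571  0.    -0.096] F [ 0.5 -0.1 -0.1] open 0.0093
shift cm [0.02 0.83 0.01] turn [ 0.  0. -0.]
```

View pics/w2.png

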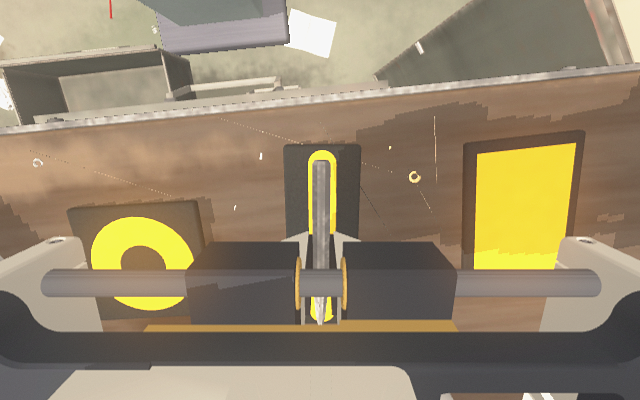

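Punch (320,235) lies along its yellow slot between the fingers, well aligned. Lower, release, rise.

```bash
python3 -m pendant '[[[0,0.4,0,0,0,0,0],[0,0.8,0,0,0,0,0],[0,0.85,0,0,0,0,0],[0,0.85,0,0,0,0,0],[0,0.85,0,0,0,0,2.6],[0,0.85,0,0,0,0,2.6],[0,0.85,0,0,0,0,2.6],[0,0.85,0,0,0,0,2.6],[0,-1,0,0,0,0,2.6],[0,-4,0,0,0,0,5],[0,-8,0,0,0,0,8],[0,-11,0,0,0,0,8],[0,-11,0,0,0,0,8]]]'
python3 - <<'E'
from h import *
from cell import viewer
c=viewer.read_camera('wrist');np.savez('w2.npz',**c);cv2.imwrite('pics/w3.png',c['image'][:,:,::-1]);yellow(c)
objs(c,.012,.03,.014,xr=(.38,.52),yr=(.2,.3))
plan(.585,.302,.10,-1.3)
E
```

```text
time: 6.3
tool_pos: [0.4527, 0.2448, 0.1319]
tool_rot: [-1.567, -0.008, -0.096]
contact_force: [0.4, 0.4, -0.0]
opening: 0.0535
yel [443. 170.] 4570 [444.6 363.3] [443.1 363.3] [54. 79.] 0.019
yel [320. 189.] 683 [450.5 244. ] [450.7 244.4] [ 15. 111.] -0.091
yel [206. 204.] 2520 [455.4 131.4] [454.5 131.8] [63. 63.] -0.174
obj [319. 183.] 999 [449.5 244. ] [442.4 244.6] [ 10. 101.] -0.103
t 6.35 pos [0.4515 0.2444 0.1297] rot [-1.569 -0.004 -0.096] F [-0.3 -0.  -1.2] open 0.0573
shift cm [12.73  3.04  7.01] turn [-0.004  1.204  0.002]
```

View pics/w3.png

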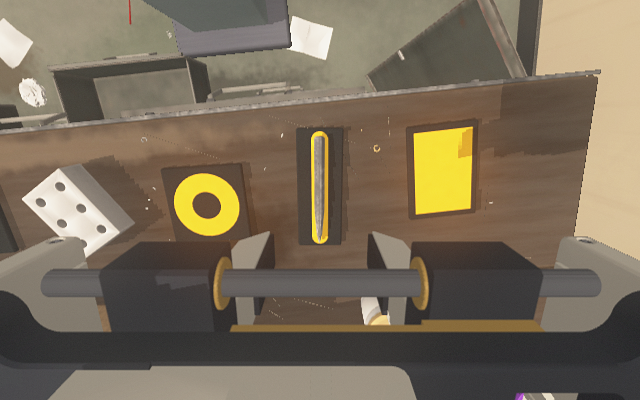

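Punch (320,187) is on its shadow: within ~1–2 mm and 0.01 rad. Now the tin.

```bash
python3 -m pendant '[[[1.5,0,0.8,0,0.14,0,9],[3.5,0,2,0,0.28,0,9],[6,0,3.3,0,0.42,0,9],[8.5,0,4.7,0,0.56,0,9],[10.5,0,5.8,0,0.7,0,9],[12,0,6.6,0,0.84,0,9],[12.7,0,7,0,0.98,0,9],[12.7,0,7,0,1.12,0,9],[12.7,0,7,0,1.204,0,9],[12.7,0,7,0,1.204,0,9],[12.7,2,7,0,1.204,0,9],[12.7,4,7,0,1.204,0,9],[12.7,6,7,0,1.204,0,9],[12.7,6.2,7,0,1.204,0,9],[12.7,6.2,7,0,1.204,0,9]]]'
python3 - <<'E'
from h import *
from cell import viewer
c=viewer.read_camera('wrist');np.savez('w3.npz',**c);cv2.imwrite('pics/w4.png',c['image'][:,:,::-1])
objs(c,.051,.07,.055,yr=(.2,.36),xr=(.5,.65))
plan(.585,.302,.013,-1.3)
E
```

```text
time: 7.85
tool_pos: [0.583, 0.3012, 0.0649]
tool_rot: [-1.573, -0.0, -1.298]
contact_force: [-0.6, -0.2, -0.1]
opening: 0.09
obj [326. 236.] 4778 [585.1 306.8] [585.3 305.6] [44. 50.] 0.273
obj [238. 244.] 106 [536.6 283.8] [535.4 286.1] [ 7. 23.] -1.0
obj [403. 244.] 118 [631.7 310.5] [631.6 313.3] [ 8. 23.] 1.483
t 7.9 pos [0.5836 0.3015 0.066 ] rot [-1.571  0.    -1.299] F [ 0.  -0.9  0.1] open 0.0895
shift cm [-0.01  5.3   0.15] turn [-0.     0.001 -0.   ]
```

View pics/w4.png

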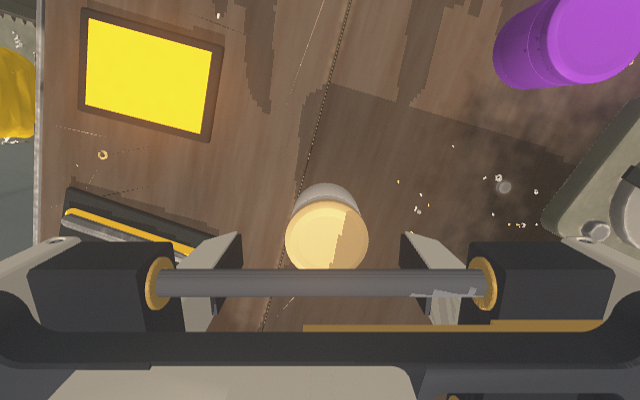

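Tin lid (327,240) is centred between the fingers, its lower edge hidden by the gripper bar. Descend and grip.

```bash
python3 -m pendant '[[[0,1.5,0.1,0,0,0,9],[0,3,0.15,0,0,0,9],[0,4.5,0.15,0,0,0,9],[0,5.2,0.15,0,0,0,9],[0,5.3,0.15,0,0,0,9],[0,5.3,0.15,0,0,0,4],[0,5.3,0.15,0,0,0,4],[0,5.3,0.15,0,0,0,4],[0,5.3,0.15,0,0,0,4],[0,5.3,0.15,0,0,0,4],[0,5.3,0.15,0,0,0,4],[0,5.3,0.15,0,0,0,4],[0,4,0.15,0,0,0,4],[0,1,0.15,0,0,0,4],[0,-3,0.15,0,0,0,4],[0,-6,0.15,0,0,0,4],[0,-7,0.15,0,0,0,4],[0,-7,0.15,0,0,0,4]]]' 20
python3 - <<'E'
from h import *
plan(.45,.15,.13,0); plan(.452,-.1095,.13,0)
E
```

```text
time: 9.7
tool_pos: [0.5855, 0.3021, 0.1374]
tool_rot: [-1.568, 0.0, -1.3]
contact_force: [1.1, -0.4, -2.1]
opening: 0.0506
t 9.7 pos [0.5855 0.3021 0.1374] rot [-1.568  0.    -1.3  ] F [ 1.1 -0.4 -2.1] open 0.0506
shift cm [ 11.03   0.69 -17.12] turn [-0.003 -1.3    0.002]
t 9.7 pos [0.5855 0.3021 0.1374] rot [-1.568  0.    -1.3  ] F [ 1.1 -0.4 -2.1] open 0.0506
shift cm [ 36.08   0.66 -23.88] turn [-0.003 -1.3    0.002]
```

```bash
python3 -m pendant '[[[-0.2,-1,-1.5,0,-0.05,0,4],[-0.6,-1,-4,0,-0.15,0,4],[-1.2,-1,-7,0,-0.28,0,4],[-1.8,-1,-10,0,-0.42,0,4],[-2.3,-1,-12.5,0,-0.56,0,4],[-2.4,-1,-13.6,0,-0.7,0,4],[-1,-1,-14,0,-0.84,0,4],[2,-1,-14.6,0,-0.98,0,4],[5.5,-1,-15.6,0,-1.12,0,4],[9.5,-1,-16.7,0,-1.24,0,4],[13.5,-1,-17.8,0,-1.3,0,4],[17.5,-1,-18.9,0,-1.3,0,4],[21,-1,-19.9,0,-1.3,0,4],[24,-1,-20.7,0,-1.3,0,4],[25.2,-1,-21.1,0,-1.3,0,4],[25.5,-1,-21.1,0,-1.3,0,4],[25.5,-1,-21.1,0,-1.3,0,4],[25.5,-1,-21.1,0,-1.3,0,4]]]'
python3 - <<'E'
from h import *
from cell import viewer
c=viewer.read_camera('wrist');np.savez('w4.npz',**c);cv2.imwrite('pics/w5.png',c['image'][:,:,::-1])
yellow(c);objs(c,.021,.03,.025,xr=(.38,.52),yr=(-.1,.1));objs(c,.012,.025,.018,xr=(.38,.52),yr=(-.3,-.17))
plan(.452,-.1095,.13,0)
E
```

```text
time: 11.5
tool_pos: [0.4496, 0.0008, 0.1453]
tool_rot: [-1.57, 0.001, 0.001]
contact_force: [-0.6, 0.4, -2.6]
opening: 0.0509
yel [556. 190.] 567 [451.1 242.3] [451.  239.9] [ 13. 111.] -0.127
yel [212. 191.] 2311 [ 451.7 -110. ] [ 451.4 -109.8] [55. 56.] -0.074
yel [449. 194.] 2404 [456.  132.1] [455.  132.2] [63. 63.] 0.847
obj [333. 183.] 2823 [447.6  13. ] [439.2  12.8] [50. 75.] 0.511
obj [ 92. 197.] 2191 [ 455.3 -224.1] [ 454.8 -224.3] [60. 64.] -1.041
t 11.55 pos [0.4497 0.0008 0.1454] rot [-1.57e+00  1.00e-03  2.00e-03] F [ 0.1 -0.3 -1.4] open 0.0508
shift cm [  0.21   1.54 -11.04] turn [-0.     0.002 -0.001]
```

View pics/w5.png

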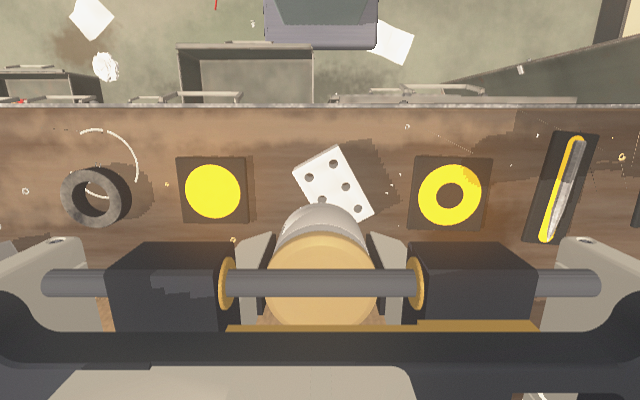

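Tin is held upright (320,265); tin mat (213,191), tape (95,197), block (333,185), tape mat (450,195) all measured, agreeing with the earlier values. Place the tin.

```bash
python3 -m pendant '[[[0,0,-1.5,0,0,0,4],[0.1,0,-4.5,0,0,0,4],[0.2,0,-8,0,0,0,4],[0.2,1,-10.3,0,0,0,4],[0.2,3,-11.05,0,0,0,4],[0.2,6,-11.05,0,0,0,4],[0.2,9,-11.05,0,0,0,4],[0.2,11,-11.05,0,0,0,4],[0.2,12,-11.05,0,0,0,4],[0.2,12.5,-11.05,0,0,0,4],[0.2,12.55,-11.05,0,0,0,4],[0.2,12.55,-11.05,0,0,0,4],[0.2,12.55,-11.05,0,0,0,7],[0.2,12.55,-11.05,0,0,0,8],[0.2,12.55,-11.05,0,0,0,8],[0.2,12.55,-11.05,0,0,0,8],[0.2,10,-11.05,0,0,0,8],[0.2,6,-11.05,0,0,0,8],[0.2,3,-11.05,0,0,0,8],[0.2,3,-11.05,0,0,0,8]]]'
python3 - <<'E'
from h import *
plan(.4475,.013,.10,.511)
E
```

```text
time: 13.55
tool_pos: [0.4542, -0.1118, 0.1195]
tool_rot: [-1.574, -0.008, 0.0]
contact_force: [0.4, -0.3, 0.2]
opening: 0.08
t 13.55 pos [ 0.4542 -0.1118  0.1195] rot [-1.574 -0.008  0.   ] F [ 0.4 -0.3  0.2] open 0.08
shift cm [-0.68  1.91 12.49] turn [ 0.005 -0.511  0.007]
```

```bash
python3 -m pendant '[[[0,0,1.5,0,-0.07,0,9],[-0.1,0,4.5,0,-0.2,0,9],[-0.3,0,8.5,0,-0.34,0,9],[-0.4,0,11.5,0,-0.47,0,9],[-0.4,0,12.3,0,-0.511,0,9],[-0.4,0,12.3,0,-0.511,0,9],[-0.4,0,12.3,0,-0.511,0,9]]]' 30
python3 - <<'E'
from h import *
from cell import viewer
c=viewer.read_camera('wrist');np.savez('w5.npz',**c);cv2.imwrite('pics/w6.png',c['image'][:,:,::-1])
yellow(c);objs(c,.021,.03,.025,xr=(.38,.52),yr=(-.05,.1));objs(c,.05,.07,.061,xr=(.38,.52),yr=(-.17,-.06))
plan(.4475,.013,.006,.511)
E
```

```text
time: 14.25
tool_pos: [0.448, 0.0114, 0.1155]
tool_rot: [-1.571, 0.0, 0.509]
contact_force: [0.2, 0.6, 0.3]
opening: 0.0899
yel [215. 129.] 483 [ 443.2 -101.2] [439.1 -98.2] [31. 55.] 0.785
yel [441. 240.] 270 [429.3 132.6] [429.2 133.2] [11. 47.] 1.539
obj [322. 202.] 4463 [447.8  12.9] [446.8  12.4] [50. 76.] 0.511
obj [166. 140.] 4494 [ 451.8 -109.4] [ 451.2 -110. ] [50. 54.] -1.063
t 14.3 pos [0.448  0.0112 0.1155] rot [-1.571  0.     0.509] F [-0.5 -0.4 -1.4] open 0.0899
shift cm [ 0.04 10.95  0.18] turn [ 0.    -0.002 -0.   ]
```

View pics/w6.png

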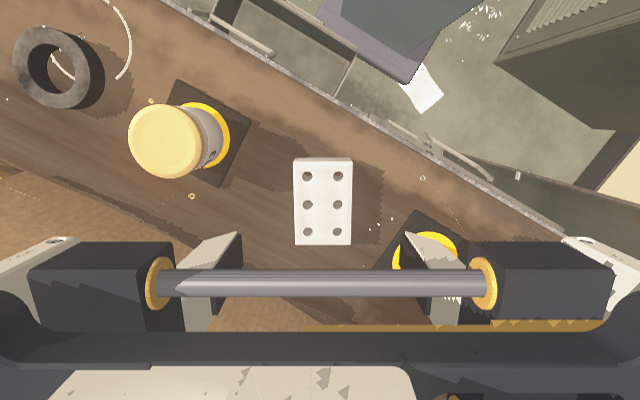

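Tin (165,140) sits on its mat (lid at 451.8, −109.4 against mat 451.6, −110). Block (322,202) is square between the fingers; grip it.

```bash
python3 -m pendant '[[[0,2,0.1,0,0,0,9],[0,5,0.2,0,0,0,9],[0,8,0.2,0,0,0,9],[0,10,0.2,0,0,0,9],[0,10.8,0.2,0,0,0,9],[0,10.95,0.2,0,0,0,9],[0,10.95,0.2,0,0,0,4],[0,10.95,0.2,0,0,0,4],[0,10.95,0.2,0,0,0,4],[0,10.95,0.2,0,0,0,4],[0,10.95,0.2,0,0,0,4],[0,10.95,0.2,0,0,0,4],[0,10.95,0.2,0,0,0,4],[0,10,0.2,0,0,0,4],[0,7,0.2,0,0,0,4],[0,4,0.2,0,0,0,4],[0,2,0.2,0,0,0,4],[0,1,0.2,0,0,0,4],[0,1,0.2,0,0,0,4]]]' 45
python3 - <<'E'
from h import *
from cell import viewer
c=viewer.read_camera('wrist');objs(c,.09,.14,.12,xr=(.38,.52),yr=(-.05,.1))
plan(.4445,.363,.10,.03)
E
```

```text
time: 16.2
tool_pos: [0.4471, 0.0139, 0.1066]
tool_rot: [-1.572, -0.001, 0.511]
contact_force: [0.0, -0.1, -5.9]
opening: 0.0496
obj [320. 229.] 9932 [431.3   4.9] [432.5   5.6] [46. 89.] -1.06
obj [320. 310.] 2577 [474.9  29.3] [474.8  29.3] [18. 52.] -1.06
t 16.25 pos [0.4465 0.014  0.1055] rot [-1.571  0.     0.511] F [ 0.2 -0.1 -5.6] open 0.0495
shift cm [16.9   0.56 30.53] turn [-0.     0.481 -0.   ]
```

```bash
python3 -m pendant '[[[0.7,0,1.3,0,0.03,0,4],[2,0,3.6,0,0.08,0,4],[3.9,0,7,0,0.14,0,4],[5.8,0,10.5,0,0.2,0,4],[7.8,0,14,0,0.26,0,4],[9.7,0,17.5,0,0.32,0,4],[11.6,0,21,0,0.38,0,4],[13.5,0,24.5,0,0.43,0,4],[15.2,0,27.5,0,0.46,0,4],[16.4,0,29.7,0,0.476,0,4],[16.9,0.5,30.5,0,0.476,0,4],[16.9,2,30.5,0,0.476,0,4],[16.9,4.5,30.5,0,0.476,0,4],[16.9,6.5,30.5,0,0.476,0,4],[16.9,7.5,30.5,0,0.476,0,4],[16.9,7.5,30.5,0,0.476,0,4],[16.9,7.5,30.5,0,0.476,0,4]]]'
python3 - <<'E'
from h import *
from cell import viewer
c=viewer.read_camera('wrist');np.savez('w6.npz',**c);cv2.imwrite('pics/w7.png',c['image'][:,:,::-1])
plan(.4445,.363,.0125,.035)
E
```

```text
time: 17.95
tool_pos: [0.4453, 0.3624, 0.0308]
tool_rot: [-1.571, 0.0, 0.035]
contact_force: [0.2, 0.5, -5.2]
opening: 0.0492
t 18.0 pos [0.4456 0.3627 0.0314] rot [-1.57e+00 -1.00e-03  3.50e-02] F [-0.7  0.9 -6.1] open 0.0497
shift cm [-0.12  1.89  0.03] turn [-0.001 -0.     0.001]
```

View pics/w7.png

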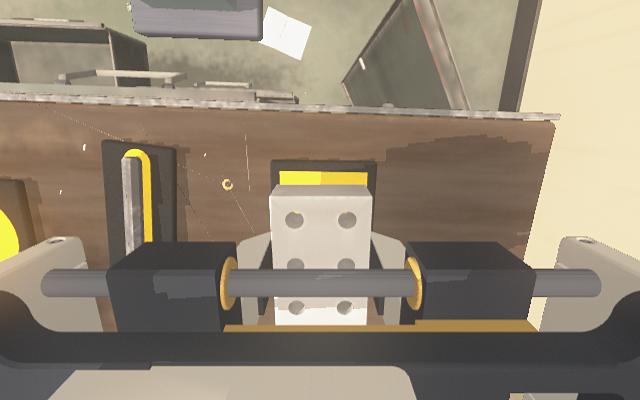

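Block (320,255) is above its yellow rectangle and parallel to it; lower and release.

```bash
python3 -m pendant '[[[-0.1,0.7,0,0,0,0,4],[-0.1,1.3,0,0,0,0,4],[-0.1,1.7,0,0,0,0,4],[-0.1,1.85,0,0,0,0,4],[-0.1,1.85,0,0,0,0,4],[-0.1,1.85,0,0,0,0,7],[-0.1,1.85,0,0,0,0,7],[-0.1,1.85,0,0,0,0,7],[-0.1,1.85,0,0,0,0,7],[-0.1,0,0,0,0,0,7],[-0.1,-4,0,0,0,0,7],[-0.1,-7.5,0,0,0,0,9],[-0.1,-8.5,0,0,0,0,9],[-0.1,-8.5,0,0,0,0,9],[-0.1,-8.5,0,0,0,0,9]]]'
python3 - <<'E'
from h import *
from cell import viewer
c=viewer.read_camera('wrist');np.savez('w7.npz',**c);yellow(c)
objs(c,.026,.04,.031,xr=(.38,.52),yr=(.3,.42));objs(c,.012,.025,.015,xr=(.38,.52),yr=(.2,.3))
plan(.455,-.2245,.12,0)
E
```

```text
time: 19.5
tool_pos: [0.4435, 0.3622, 0.1147]
tool_rot: [-1.572, 0.001, 0.035]
contact_force: [-0.1, 0.7, 0.4]
opening: 0.0898
yel [198. 193.] 556 [447.9 247.8] [443.7 249.4] [ 15. 106.] -0.023
yel [ 71. 201.] 2976 [455.8 131.3] [454.8 131.3] [64. 64.] -1.536
obj [321. 204.] 4700 [444.1 362.4] [442.8 362.3] [50. 75.] 0.034
obj [189. 194.] 1135 [449.  245.3] [442.1 245.5] [ 10. 101.] -0.09
t 19.55 pos [0.4432 0.362  0.1142] rot [-1.572  0.002  0.035] F [-1.   0.7  0.6] open 0.0898
shift cm [ -0.89  -0.5  -58.66] turn [ 0.001  0.035 -0.002]
```

Block placed within 1 mm. Now the tape.

```bash
python3 -m pendant '[[[0,-0.3,-1.3,0,0,0,9],[-0.1,-0.5,-4,0,0.01,0,9],[-0.1,-0.5,-8,0,0.02,0,9],[-0.2,-0.5,-12.5,0,0.03,0,9],[-0.3,-0.5,-17,0,0.035,0,9],[-0.4,-0.5,-21.5,0,0.035,0,9],[-0.4,-0.5,-26,0,0.035,0,9],[-0.5,-0.5,-30.5,0,0.035,0,9],[-0.6,-0.5,-35,0,0.035,0,9],[-0.6,-0.5,-39.5,0,0.035,0,9],[-0.7,-0.5,-44,0,0.035,0,9],[-0.8,-0.5,-48.5,0,0.035,0,9],[-0.8,-0.5,-53,0,0.035,0,9],[-0.9,-0.5,-56.5,0,0.035,0,9],[-0.9,-0.5,-58.2,0,0.035,0,9],[-0.9,-0.5,-58.7,0,0.035,0,9],[-0.9,-0.5,-58.7,0,0.035,0,9],[-0.9,-0.5,-58.7,0,0.035,0,9],[-0.9,-0.5,-58.7,0,0.035,0,9]]]' 20
python3 - <<'E'
from h import *
from cell import viewer
c=viewer.read_camera('wrist');np.savez('w8.npz',**c);cv2.imwrite('pics/w8.png',c['image'][:,:,::-1])
objs(c,.012,.025,.018,xr=(.38,.52),yr=(-.3,-.17))
objs(c,.05,.07,.061,xr=(.38,.52),yr=(-.17,-.06))
plan(.455,-.2245,.004,0)
E
```

```text
time: 21.45
tool_pos: [0.4557, -0.2229, 0.1207]
tool_rot: [-1.57, 0.0, 0.002]
contact_force: [-0.0, -0.1, 0.9]
opening: 0.0899
obj [317. 198.] 2253 [ 455.5 -225.8] [ 455.3 -225.9] [59. 60.] 0.001
obj [465. 209.] 3572 [ 451.8 -113.5] [ 451.2 -113.5] [51. 53.] -1.57
t 21.5 pos [ 0.4558 -0.2231  0.1208] rot [-1.57   0.     0.002] F [ 0.1 -0.1 -0.3] open 0.0902
shift cm [-0.08 11.68 -0.15] turn [-0.     0.002 -0.   ]
```

View pics/w8.png

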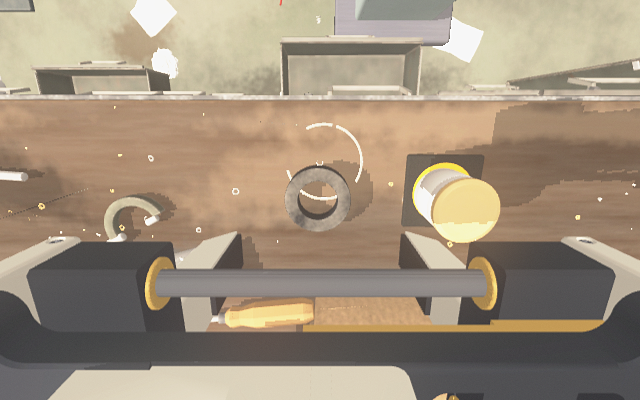

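Tape (318,198) lies centred between the fingers; tin (460,205) stands on its mat to the right. Grip the tape.

```bash
python3 -m pendant '[[[0,2,-0.1,0,0,0,9],[0,5,-0.2,0,0,0,8.2],[0,8.5,-0.2,0,0,0,8.2],[0,10.5,-0.2,0,0,0,8.2],[0,11.5,-0.2,0,0,0,8.2],[0,11.7,-0.2,0,0,0,8.2],[0,11.7,-0.2,0,0,0,8.2],[0,11.7,-0.2,0,0,0,5],[0,11.7,-0.2,0,0,0,5],[0,11.7,-0.2,0,0,0,5],[0,11.7,-0.2,0,0,0,5],[0,11.7,-0.2,0,0,0,5],[0,11.7,-0.2,0,0,0,5],[0,10.5,-0.2,0,0,0,5],[0,7,-0.2,0,0,0,5],[0,3,-0.2,0,0,0,5],[0,0,-0.2,0,0,0,5],[0,-1,-0.2,0,0,0,5],[0,-1,-0.2,0,0,0,5]]]' 15
python3 - <<'E'
from h import *
plan(.4555,.1317,.0105,0)
E
```

```text
time: 23.4
tool_pos: [0.4563, -0.2267, 0.132]
tool_rot: [-1.572, -0.002, 0.0]
contact_force: [-0.3, -0.2, -1.3]
opening: 0.0593
t 23.4 pos [ 0.4563 -0.2267  0.132 ] rot [-1.572 -0.002  0.   ] F [-0.3 -0.2 -1.3] open 0.0593
shift cm [-0.1  12.1  35.86] turn [0.002 0.    0.002]
```

```bash
python3 -m pendant '[[[0,0,1.3,0,0,0,5],[0,0,4,0,0,0,5],[0,0,8.5,0,0,0,5],[0,0,13,0,0,0,5],[0,0,17.5,0,0,0,5],[0,0,22,0,0,0,5],[0,0,26.5,0,0,0,5],[0,0,31,0,0,0,5],[0,0.5,34,0,0,0,5],[0,2,35.4,0,0,0,5],[0,4.5,35.7,0,0,0,5],[0,7.5,35.7,0,0,0,5],[0,9.5,35.7,0,0,0,5],[0,10,35.7,0,0,0,5],[0,10,35.7,0,0,0,5],[0,10,35.7,0,0,0,5]]]'
python3 - <<'E'
from h import *
from cell import viewer
c=viewer.read_camera('wrist');cv2.imwrite('pics/w9.png',c['image'][:,:,::-1])
plan(.4555,.1317,.0105,0)
E
```

```text
time: 25.0
tool_pos: [0.4557, 0.1308, 0.031]
tool_rot: [-1.571, -0.0, 0.0]
contact_force: [-0.8, -1.1, 0.2]
opening: 0.0592
t 25.05 pos [0.456  0.1308 0.0314] rot [-1.571e+00 -1.000e-03  0.000e+00] F [-0.2  0.  -0.4] open 0.0595
shift cm [-0.06  2.09  0.09] turn [-0.     0.     0.001]
```

View pics/w9.png

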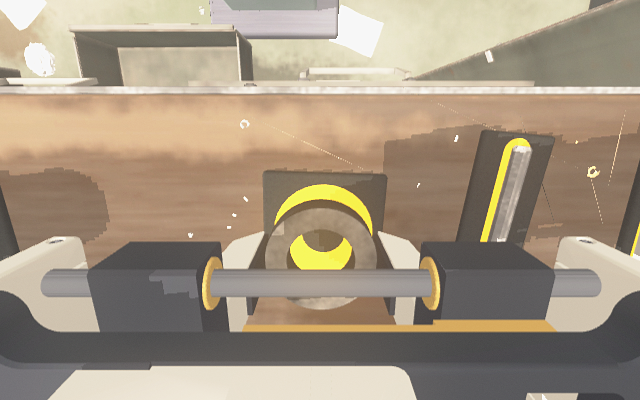

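Tape (322,255) is held over its ring, laterally centred. Lower, release, rise and retreat a bit.

```bash
python3 -m pendant '[[[-0.05,0.7,0.1,0,0,0,5],[-0.05,1.4,0.1,0,0,0,5],[-0.05,1.9,0.1,0,0,0,5],[-0.05,2.1,0.1,0,0,0,5],[-0.05,2.1,0.1,0,0,0,5],[-0.05,2.1,0.1,0,0,0,7.5],[-0.05,2.1,0.1,0,0,0,7.5],[-0.05,2.1,0.1,0,0,0,7.5],[-0.05,2.1,0.1,0,0,0,7.5],[-0.05,0,0.1,0,0,0,7.5],[-0.05,-4,0.1,0,0,0,7.5],[-0.05,-8.5,0.1,0,0,0,7.5],[-0.05,-13,0.1,0,0,0,7.5],[-0.05,-15,0.1,0,0,0,7.5],[-0.05,-15,0.1,0,0,0,7.5],[-0.05,-15,0.1,0,0,0,7.5]]]'
python3 - <<'E'
from h import *
from cell import viewer
c=viewer.read_camera('wrist');cv2.imwrite('pics/w10.png',c['image'][:,:,::-1]);yellow(c)
for a in [(.019,.035,.024,(.08,.18)),(.012,.025,.015,(.2,.29)),(.026,.04,.031,(.3,.42)),(.058,.07,.061,(-.17,-.06))]:
    objs(c,*a[:3],xr=(.38,.52),yr=a[3])
plan(.4,.13,.25,0)
E
```

```text
time: 26.65
tool_pos: [0.4549, 0.1316, 0.1804]
tool_rot: [-1.571, 0.0, 0.0]
contact_force: [-1.2, -0.9, -0.9]
opening: 0.0751
yel [417. 176.] 373 [451.3 243.5] [449.5 239.4] [ 16. 112.] -0.111
yel [118. 172.] 279 [ 448.2 -100.4] [443.6 -95.7] [34. 56.] 0.359
yel [319. 187.] 209 [457.7 131.4] [460.8 130.1] [30. 35.] 1.57
obj [320. 185.] 1587 [455.2 131.4] [454.2 131.3] [59. 59.] -0.001
obj [424. 172.] 735 [449.5 242.8] [442.8 243.6] [ 10. 101.] -0.099
obj [541. 175.] 3479 [444.3 360.3] [442.9 360.7] [54. 75.] 0.035
obj [ 68. 191.] 2245 [ 452.3 -109.4] [ 451.8 -109.4] [51. 52.] -1.27
t 26.7 pos [0.4544 0.1315 0.1796] rot [-1.571  0.002  0.   ] F [-0.5  0.8 -1.8] open 0.0748
shift cm [-5.45 -7.03 -0.15] turn [ 0.     0.    -0.002]
```

View pics/w10.png

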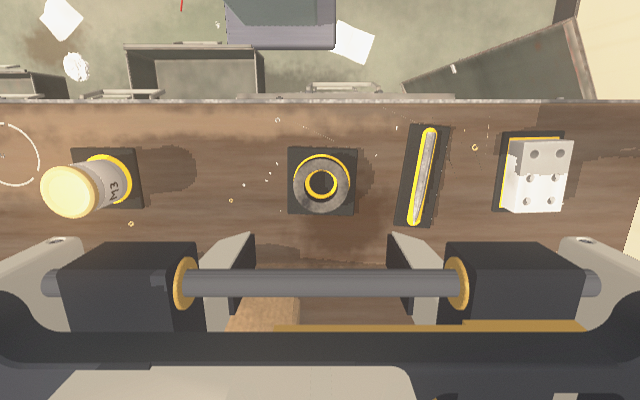

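All four are on their mats: tin (95,180), tape (320,183), punch (423,175), block (537,175), each within 2–3 mm. The gripper is clear and empty; hand in.

```bash
python3 -c "
from cell import robot
print(robot.hand_in())"
```

```text
the job is handed in; nothing more can be done
None
```

The tin, the tape, the punch and the steel block are each back on their own mats, and the job was handed in at about 27 s of the 112 s allowed. I did not touch the purple tin or the other look-alikes.

The last wrist-camera check, with the gripper empty and clear at z ≈ 0.18 m:

| Thing | Offset from mat centre | Angle to mat |
|---|---|---|
| Tape | about 1 mm | does not matter |
| Punch | about 2 mm | within 0.02 rad |
| Block | under 1 mm from overhead after release; about 3 mm in the last, oblique view | within 0.02 rad |
| Tin | about 1 mm | does not matter |

In the last picture the tin stands upright and the other three lie flat.

- **Camera disagreement:** the fixed top and scene cameras differed by about 5 mm in x, so I relied on the wrist camera, whose views agreed with each other to 1–2 mm.
- **Tin reading:** one oblique view put the tin 3.5 mm off in y. I took that as the lid's side showing, because the views before and after it both gave about 1 mm.

No check failed. The hand-in itself gave no verdict.

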